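Click the amber filter under the gel imager's camera and take the picture

TASK

A stained gel is waiting in the imager: with light fingertip pushes on the coloured tabs, step the filter wheel on top of the hood round, either way, until the amber (orange) filter has clicked in under the camera lens, and only then press the green capture button on the ledge beside the hood fully down and let it spring back. Do not grip the wheel or lean on it, do not press the button before the amber filter is in place, and leave the wheel clicked there. Nothing is picked up: the lens cap, tip box, bottle, tube rack, gel tray and scoop stay where they are.

Things in the scene. Friction and masses are not known exactly. Their poses are not given: they have to be found in the camera images.
- imager: gel imager, fixed: white base 200 mm deep (its x), 352 mm wide (y -205 to 147 mm), 60 mm high; on it a grey hood, x +-100, y -65 to 149 mm, with a black deck 200 mm above the bench. Origin on the bench below the filter wheel's axis; gel door on the -x face (robot's side), y to the robot's left at yaw 0, z up. The low control ledge is the base's top at y below -65 mm
- camera (a point): underside of the black camera's lens, 230 mm above the bench, 8 mm over the wheel, fixed; 40 mm from the wheel's axis on the imager's +y side. Lens 39 mm across, camera body above it 46 x 46 mm, up to 334 mm above the bench, on an aluminium column at imager y 113 to 135 mm. Nothing stands over the wheel at imager y below 15 mm
- wheel_hub (a point): on the filter wheel's upright axis, on the top face of its grey disc, 222 mm above the bench. Disc 62 mm in radius, 12 mm thick, 10 mm above the deck; the hub screw rises 6 mm more. Six filters, 60 degrees apart, each with a finger tab of its colour on the rim: amber, then counter-clockwise from above white (clear), blue, red, green, black (blank)
- filter_wheel (a joint): wheel angle in rad, growing counter-clockwise from above, endless both ways. A spring ball clicks it in at every multiple of pi/3: 3 to 4 N sideways at a tab moves it off a click, and past half-way it snaps to the next. It may start between clicks. At any multiple of 2 pi the amber filter is under the lens; in the imager's frame the amber tab points at 90 degrees (+y) plus this angle
- amber_filter (a point): centre of the amber (orange) filter glass, 33 mm across, on the top face of the wheel, 40 mm from its axis
- amber_tab (a point): top of the amber (orange) tab at its middle, 73 mm from the wheel's axis, 224 mm above the bench. All six tabs are alike: 10 mm wide, radially from the rim (62 mm) out to 84 mm from the axis, 16 mm high (208 to 224 mm above the bench). Fingertips let down between two tabs to about 212 mm above the bench (deck at 200 mm) push a tab sideways; any tab will do
- lens_axis (a point): fixed point straight below the camera lens at the height of the wheel's top face, 40 mm from the wheel's axis on the imager's +y side: where the filter in use has its centre
- capture (a joint): travel of the green capture button in m: 0 released, 0.006 fully down; it springs back. It starts to move at 1.5 N and is fully down at 5 N
- capture_top (a point): centre of the top of the green round capture button, 28 mm across, on the control ledge; 82 mm above the bench when released; in the imager's frame at x 5 mm, y -158 mm; it is pressed straight down
- lens_cap: loose black lens cap, 40 mm across, 12.5 mm high, lying on the control ledge beyond the button; origin at the centre of its underside
- tip_box: loose pipette tip box with a green top, 84 x 122 x 53 mm, standing at the ledge side of the imager; origin at the centre of its underside
- reagent_bottle: loose brown bottle with a black cap, 56 mm across, 115 mm high, standing behind the imager; origin at the centre of its underside
- tube_rack: loose green rack with five capped tubes, 80 x 180 mm, 108 mm high, standing to the left of the imager; origin at the centre of its underside
- gel_tray: loose clear gel casting tray with a white comb, 110 x 126 x 38 mm; origin at the centre of its underside
- gel_scoop: loose gel scoop (a spatula) lying flat on the bench to the right; origin near its middle

How it is judged:
By the outcome, as a careful person would: the job done as asked, in the order asked, and still so for the second after the job is handed in, with the robot touching nothing.
It also fails if it takes over 64 s, if anything falls off the work surface, if the arm or the gripper's body presses on something with over 40 N, if the wrist force passes 120 N, or if a joint passes its speed limit or range.

ROBOT

A 6-joint arm with a two-finger parallel gripper is mounted at the origin on the work surface. World frame = base frame: x ahead of the robot, y to its left, z up, the work surface at z = 0. Lengths are in m, angles in degrees, forces in N, time in s.
With the tool pointing down it reaches from about 0.4 to 0.825 m from the base axis. Payload 7 kg.
Tool frame: the origin (TCP) lies midway between the tips of the shut fingers; the grasp point (between the pads) lies 19 mm behind it; z points along the fingers, y is the line along which they close (so a half turn about z gives the same grasp; the last joint's range is limited). The gripper opens to 88 mm and grips with 3 to 60 N. Pads are 19 mm wide; open, the fingers measure 130 mm over their backs; the gripper's body (78 mm by 193 mm) begins 47 mm behind the grasp point.
Start: joints at [-56.373, 20.546, 0.682, 0, -70.136, -16.507], TCP at [0.199, -0.645, 0.227] pointing down, gripper open.
Joint ranges: [-176.03, 176.03], [-82.01, 121.73], [-58.28, 71.71], [-173.87, 95.51], [-174.79, -0.11], [-173.66, 173.66]. Speed limits (degrees/s): [136.94, 136.94, 172.46, 180, 180, 180].

INTERFACE

Orientations are given as [roll, pitch, yaw] about the fixed x, y, z axes, in that order (R = Rz(yaw) Ry(pitch) Rx(roll)).
In Python, from plant import telemetry, viewer, workorder gives the robot as it stands. The module is installed in compiled form; this text tells all that it offers.
- The arm moves only by the tool carry_out, never from a script. Its argument "rows" is a list of rows, each a list of 6 numbers: the shift along the tool's x, y, z in m, then the turn, a rotation vector about the tool's x, y, z in rad. In form: [[tx, ty, tz, ax, ay, az], ...]. A call has 1 to 8 rows; each row is the pose to reach, as a shift and turn from the pose commanded when the call began, along the tool's axes at that moment; what a row does not reach only later rows make up. A row lasts 1/8 s, in which the tool goes at most 62.5 mm and 10.7 degrees, less where a joint would pass 70% of its speed; a pose out of reach is approached as far as the arm can. A call with a gripper value outside its range is refused whole. "grip" is the gripper's target within -1 to 1 (fully open at 1, half-way at 0, shut at -1), set as the call begins (left out, the last holds). The fingers move at their own pace and stop on an object; the grip force is fixed at half the most. Time passes only in rows, so rows that repeat a pose let the fingers close. It gives the time, the measured TCP pose, the force, the opening and the grip force at its end, in the units of the state.
- telemetry.get_obs(): the state, without advancing time (a new reading comes with each control period).
- viewer.snapshot(name): name is "scene" or "top"; returns the picture (400x640x3 uint8, red, green, blue); there is no depth.
- viewer.camera_info(name): a dict with "intrinsics" (3x3 intrinsics, pixels), "k1" (the pictures are not rectified: a ray, as slopes to the right and down, at radius r is drawn at 1 + k1 r^2 times it, then the intrinsics apply), "extrinsics" (4x4, takes a point from camera to world coordinates). Camera axes: x right, y down, z forward; pixel columns grow to the right and rows downward; lengths in m; the calibration is good to about 2 mm. A picture is of the moment at which its call begins. camera_info takes no time and is no camera call.
- workorder.close_job(): hands the job in; it is judged then, once.
The state is a dict: "clock": time; "joint_pos": joint angles; "qvel": joint speeds; "tau": joint torques, N m; "tool_pos": TCP position; "orientation": TCP orientation; "force": force on the tool from outside, world axes, zero at the start; "moment": the same for the moment, N m; "opening": finger opening in m; "gripper_force": force on a finger pad.
Only numpy, scipy, OpenCV 4.12 (cv2) and the standard library are available. Lean on these libraries where they do the work, as an engineer would, in place of code of your own. Each camera call takes 0.05 s, during which the arm holds its last target. There are 200 camera calls.

## Working session

There is one attempt and no reset: what is moved stays moved. The work goes in short steps, Python scripts to look and compute and a tool call to move; the robot and the scene stay as the last step left them, time stands still between calls to the robot, and variables do not carry over. Pictures are saved under pics/ and viewed, at most 10 in all, crops included, and the job is handed in when it is done.

Besides the shell and the picture viewer there is one more tool, called as a command line: name --pt "numbers of a row" for each row, then --argument value for the rest. carry_out: Moves the arm, as the interface text tells. Its arguments: {"type":"object","properties":{"rows":{"type":"array"},"grip":{"type":"number"}},"required":["rows"]}

```bash
mkdir -p pics; python3 - <<'E'
from plant import telemetry, viewer
import cv2
for n in("scene","top"):
    cv2.imwrite(f"pics/{n}0.png",viewer.snapshot(n)[:,:,::-1])
    print(viewer.camera_info(n))
print(telemetry.get_obs())
E
```

```text
{'intrinsics': array([[438.36318305,   0.        , 322.58094847],
       [  0.        , 438.36318305, 207.37572146],
       [  0.        ,   0.        ,   1.        ]]), 'k1': 0.04084720737262086, 'extrinsics': array([[ 0.49619035,  0.72905263, -0.47146305,  1.08985167],
       [ 0.86813084, -0.42412406,  0.25781317, -0.23507352],
       [-0.01199945, -0.53721601, -0.84335934,  1.15493334],
       [ 0.        ,  0.        ,  0.        ,  1.        ]])}
{'intrinsics': array([[411.97794484,   0.        , 319.41561305],
       [  0.        , 411.97794484, 203.95035143],
       [  0.        ,   0.        ,   1.        ]]), 'k1': -0.011559334011328354, 'extrinsics': array([[ 0.01621465, -0.99793379,  0.06217098,  0.43472174],
       [-0.99964285, -0.01750066, -0.02019651,  0.08386115],
       [ 0.02124281, -0.0618213 , -0.99786115,  1.46866454],
       [ 0.        ,  0.        ,  0.        ,  1.        ]])}
{'clock': 0.1, 'joint_pos': array([-5.63732676e+01,  2.05866854e+01,  6.39358505e-01, -1.71531200e-02,
       -7.01358568e+01, -1.65054142e+01]), 'qvel': array([-0.03094872, -0.20834992,  0.15126515,  0.09943729,  0.02455577,
       -0.05242169]), 'tau': array([-3.05859510e-03, -5.84162199e+01,  2.93750721e+01,  7.01524571e+00,
        1.02184087e-02, -7.04745207e-05]), 'tool_pos': array([ 0.19854433, -0.6446856 ,  0.22572805]), 'orientation': array([ 1.79915662e+02, -8.17359978e-03, -1.62884516e+02]), 'force': array([-1.07963557,  0.53996938, -0.11745471]), 'moment': array([ 0.04164383, -0.01614652,  0.00490944]), 'gripper_force': 0.0, 'opening': 0.0874908920490304}
```

View pics/scene0.png

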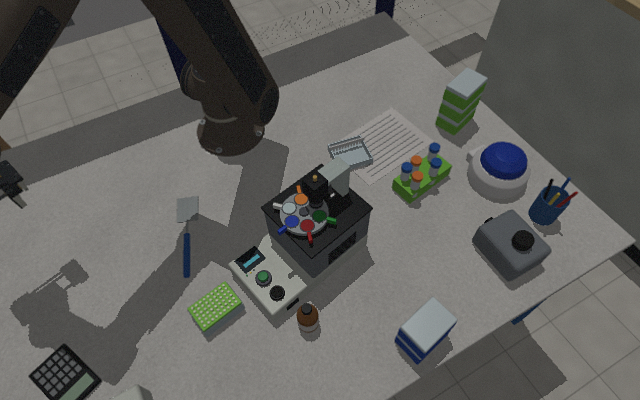

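View pics/top0.png

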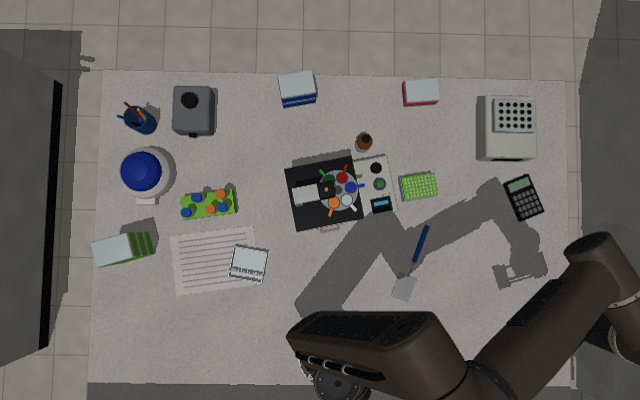

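```bash
python3 - <<'E'
import cv2
a=cv2.imread("pics/top0.png")[140:240,275:405]; b=cv2.imread("pics/scene0.png")[155:315,225:385]
cv2.imwrite("pics/ct.png",cv2.resize(a,None,fx=6,fy=6,interpolation=2)[:600]); cv2.imwrite("pics/cs.png",cv2.resize(b,(600,600),interpolation=2))
E
```

```text
(no output)
```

View pics/ct.png

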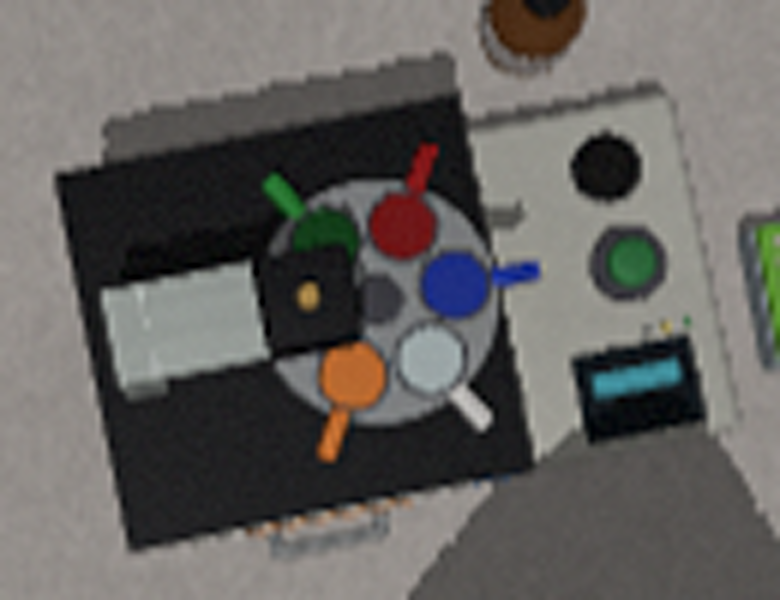

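View pics/cs.png

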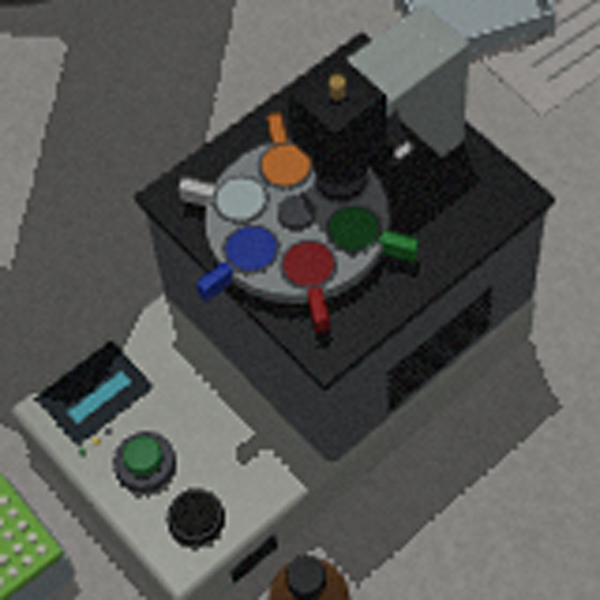

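```bash
cat > h.py <<'E'
import numpy as np, cv2
from plant import telemetry, viewer
def w(cam,uv,z):
    c=viewer.camera_info(cam);K=c["intrinsics"];E=c["extrinsics"]
    p=cv2.undistortPoints(np.array(uv,float).reshape(-1,1,2),K,np.array([c["k1"],0,0,0.])).reshape(-1,2)
    d=np.c_[p,np.ones(len(p))]@E[:3,:3].T; o=E[:3,3]
    return (o+d*((z-o[2])/d[:,2])[:,None])[:,:2]
def ct(l): return (np.array(l,float)+.5)/6-.5+[275,140]
def cs(l): return (np.array(l,float)+.5)/3.75-.5+[225,155]
E
python3 - <<'E'
from h import *
np.set_printoptions(precision=4,suppress=True)
d=w("top",ct([(57,175),(460,97),(532,468),(130,548)]),.2)
ds=w("scene",cs([(137,197),(325,387),(553,200)]),.2)
print(d,ds)
print("edges",[np.degrees(np.arctan2(*(v[::-1]))) for v in (d[0]-d[3],d[1]-d[2],d[0]-d[1],d[3]-d[2], ds[1]-ds[0])])
yaw=np.arctan2(*(d[0]-d[3]+d[1]-d[2])[::-1]); c=d.mean(0)
R=np.array([[np.cos(yaw),-np.sin(yaw)],[np.sin(yaw),np.cos(yaw)]])
o=c-R@[0,.042]
print("yaw",np.degrees(yaw),"origin from deck",o)
for n,f,cr in(("top",ct,dict(hub=(382,298),a=(327,460),w=(487,428),b=(540,270),r=(432,146),g=(270,178),cap=(634,262))),("scene",cs,dict(hub=(297,207),a=(276,118),w=(183,186),b=(205,290),r=(320,325),g=(415,247),cap=(143,450)))):
    hub=w(n,f([cr['hub']]),.228)[0]; print(n,"hub",hub)
    for k in "awbrg":
        v=w(n,f([cr[k]]),.222)[0]-o; l=R.T@v; print(k,l,np.hypot(*l),np.degrees(np.arctan2(l[1],l[0]))%360)
    p=w(n,f([cr['cap']]),.082)[0]; print("cap",p,R.T@(p-o))
E
```

```text
[[ 0.6211  0.1694]
 [ 0.6659 -0.0385]
 [ 0.474  -0.0778]
 [ 0.4296  0.128 ]] [[ 0.4756 -0.0802]
 [ 0.6673 -0.038 ]
 [ 0.6217  0.1662]]
edges [np.float64(12.208798950918705), np.float64(11.573765293162744), np.float64(102.16494584841078), np.float64(102.17402706242117), np.float64(12.389198847364232)]
yaw 11.891300759790328 origin from deck [0.5563 0.0042]
top hub [0.5576 0.0024]
a [-0.0739  0.0407] 0.08435430652959378 151.15930350984758
w [-0.0734 -0.0419] 0.08450008370380412 209.76243069753735
b [ 0.0003 -0.0842] 0.08416926540127752 270.23669846844865
r [ 0.0729 -0.0425] 0.08440468889667836 329.76953814962343
g [0.0722 0.0417] 0.08341148547852596 29.99059883426494
cap [ 0.5951 -0.1496] [ 0.0063 -0.1585]
scene hub [0.5544 0.0042]
a [-0.0704  0.0391] 0.08051517363115669 150.95590223778203
w [-0.0694 -0.0438] 0.08207808367196127 212.24851968759515
b [ 0.0036 -0.0831] 0.0831588230778079 272.50978828157815
r [ 0.0732 -0.0443] 0.08556975290730753 328.82114945688636
g [0.0711 0.0403] 0.08174244330037432 29.52353956732994
cap [ 0.5936 -0.1485] [ 0.0051 -0.157 ]
```

carry_out --pt "0 0 -0.05 0 0 0" --pt "-0.02 0.02 -0.1 0 0 0" --pt "-0.055 0.055 -0.12 0 0 0" --pt "-0.09 0.09 -0.12 0 0 0.02" --pt "-0.125 0.125 -0.12 0 0 0.04" --pt "-0.16 0.16 -0.12 0 0 0.06" --pt "-0.195 0.195 -0.12 0 0 0.087" --pt "-0.23 0.23 -0.12 0 0 0.087" --grip -1

```text
clock: 1.1
tool_pos: [0.3511, -0.356, 0.3463]
orientation: [180.0, -0.0, -167.9]
force: [1.2, 0.1, -0.2]
opening: 0.0134
gripper_force: 0.0
```

```bash
cat >> h.py <<'E'
from scipy.spatial.transform import Rotation as Ro
YAW=12.1; O=np.array([.556,.004])
def to(x,y,z,yaw=YAW-180):
    "tool-frame shift and turn to imager-frame x,y (m) and z"
    s=telemetry.get_obs(); R=Ro.from_euler("xyz",s["orientation"],degrees=True)
    p=O+Ro.from_euler("z",YAW,degrees=True).as_matrix()[:2,:2]@[x,y]
    G=Ro.from_euler("xyz",[180,0,yaw],degrees=True)
    print(np.round(R.inv().apply(np.r_[p,z]-s["tool_pos"]),4),np.round((R.inv()*G).as_rotvec(),4),s["clock"],s["tool_pos"].round(4),s["orientation"].round(2),s["joint_pos"].round(1),s["opening"],s["force"].round(2))
E
python3 -c "
from h import *
to(-.075,-.075,.34)"
```

```text
[-0.2008  0.234   0.0064] [ 0.0003 -0.0001  0.0001] 1.1 [ 0.3511 -0.356   0.3463] [ 1.7998e+02 -1.0000e-02 -1.6789e+02] [-22.8   0.4  -9.   -0.  -80.6 -55. ] 0.013361413205726168 [ 1.23  0.15 -0.21]
```

carry_out --pt "-0.03 0.035 0 0 0 0" --pt "-0.06 0.07 0 0 0 0" --pt "-0.09 0.105 0 0 0 0" --pt "-0.12 0.14 0 0 0 0" --pt "-0.15 0.175 0 0 0 0" --pt "-0.18 0.21 0 0 0 0" --pt "-0.2 0.234 0.006 0 0 0" --pt "-0.2 0.234 0.006 0 0 0"

```text
clock: 2.1
tool_pos: [0.4975, -0.085, 0.3394]
orientation: [180.0, -0.1, -167.7]
force: [-0.0, -0.2, -0.4]
opening: 0.0007
gripper_force: 0.0
```

```bash
python3 -c "
from h import *
to(-.075,-.075,.212)
cv2.imwrite('pics/s1.png',cv2.resize(viewer.snapshot('scene')[130:330,200:420,::-1],None,fx=3,fy=3))"
```

```text
[-0.0011 -0.0004  0.1274] [ 0.0005 -0.002   0.0031] 2.1 [ 0.4975 -0.085   0.3394] [ 1.7997e+02 -1.1000e-01 -1.6772e+02] [ 12.6   1.1  -9.2  -0.  -79.8 -90.3] 0.0006962933101080252 [-0.04 -0.15 -0.41]
```

View pics/s1.png

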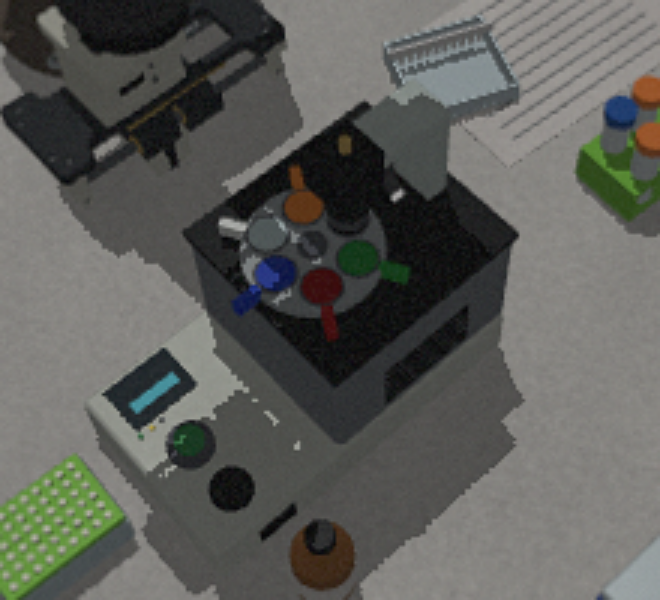

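The shut fingertips, at about (170,155) in the crop, hang over the robot's side of the hood. The wheel is untouched: amber tab at (297,178), white at (232,228).

carry_out --pt "0 0 0.03 0 0 0.003" --pt "0 0 0.06 0 0 0.003" --pt "0 0 0.09 0 0 0.003" --pt "0 0 0.115 0 0 0.003" --pt "0 0 0.127 0 0 0.003" --pt "0 0 0.127 0 0 0.003"

```text
clock: 2.9
tool_pos: [0.4967, -0.0873, 0.2134]
orientation: [-180.0, -0.1, -168.1]
force: [0.1, -0.1, 1.3]
opening: 0.0005
gripper_force: 0.0
```

```bash
python3 -c "
from h import *
to(-.075,0,.212)"
```

```text
[-0.0018  0.0768  0.0014] [-0.0001 -0.001  -0.0029] 2.9 [ 0.4967 -0.0873  0.2134] [-1.7999e+02 -6.0000e-02 -1.6807e+02] [ 12.4   4.9 -21.5   0.  -63.6 -90.5] 0.0005476992936600378 [ 0.05 -0.05  1.33]
```

Push toward imager +y, 9 mm per row.

carry_out --pt "-0.001 0.01 0 0 0 0" --pt "-0.001 0.02 0 0 0 0" --pt "-0.001 0.029 0 0 0 0" --pt "-0.001 0.037 0 0 0 0" --pt "-0.001 0.045 0 0 0 0" --pt "-0.001 0.053 0 0 0 0" --pt "-0.001 0.06 0 0 0 0" --pt "-0.001 0.06 0 0 0 0"

```text
clock: 3.9
tool_pos: [0.4858, -0.0272, 0.2137]
orientation: [180.0, 0.0, -168.0]
force: [-0.2, -0.5, -0.2]
opening: 0.0003
gripper_force: 0.0
```

```bash
python3 -c "
from h import *
to(-.075,0,.212)
cv2.imwrite('pics/s2.png',cv2.resize(viewer.snapshot('scene')[150:270,240:390,::-1],None,fx=4,fy=4))"
```

```text
[-0.0001  0.0158  0.0017] [ 0.0002  0.0006 -0.0015] 3.9 [ 0.4858 -0.0272  0.2137] [ 1.7999e+02  3.0000e-02 -1.6799e+02] [ 20.    3.1 -23.5  -0.  -63.3 -98. ] 0.00033135376928733105 [-0.18 -0.51 -0.24]
```

View pics/s2.png

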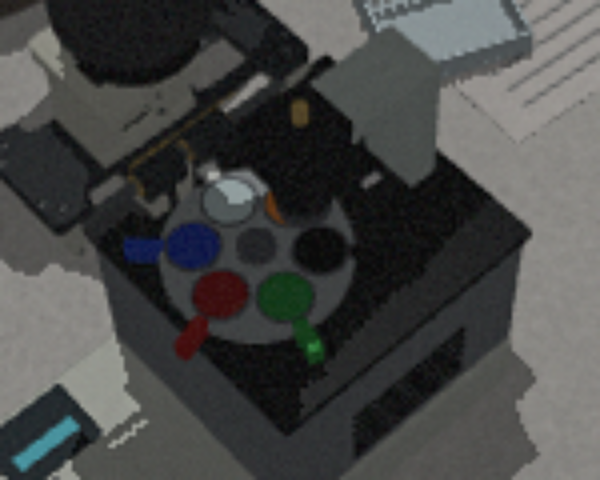

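The wheel has turned part of the way: blue tab at (145,250), amber glass at (275,207) sliding under the lens. I'll finish the push.

carry_out --pt "0 0.006 0 0 0 0" --pt "0 0.011 0 0 0 0" --pt "0 0.016 0 0 0 0" --pt "0 0.016 0 0 0 0" --pt "0 0.016 0 0 0 0"

```text
clock: 4.58
tool_pos: [0.4823, -0.0122, 0.2136]
orientation: [-180.0, -0.0, -168.0]
force: [1.0, 1.0, -0.2]
opening: 0.0003
gripper_force: 0.0
```

```bash
python3 -c "
from h import *
to(-.075,0,.212)
cv2.imwrite('pics/s3.png',cv2.resize(viewer.snapshot('scene')[150:270,240:390,::-1],None,fx=4,fy=4))"
```

```text
[-0.0004  0.0004  0.0016] [-0.     -0.     -0.0022] 4.575 [ 0.4823 -0.0122  0.2136] [-180.     -0.   -168.03] [  22.     2.7  -24.     0.   -63.3 -100. ] 0.00034468291980270396 [ 0.98  1.04 -0.21]
```

View pics/s3.png

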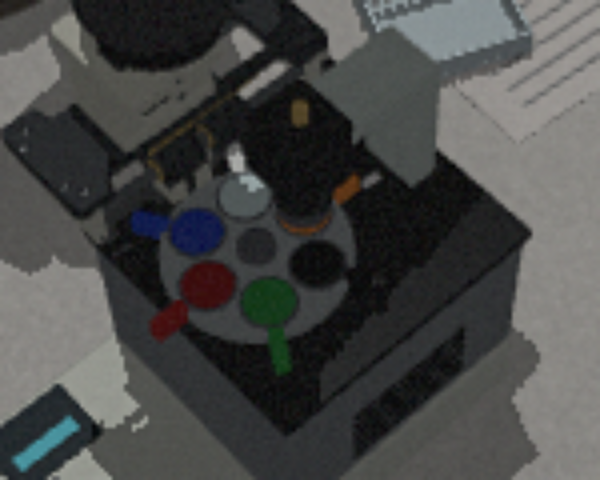

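The wheel has snapped round: amber tab at (347,188) points away under the camera arm, amber glass at (305,222) is under the lens, and nothing touches it. Now I lift and turn 90° so the gripper body clears the hood at the button.

carry_out --pt "0 0 -0.03 0 0 0" --pt "0 0 -0.08 0 0 0" --pt "0 0 -0.13 0 0 0" --pt "0 -0.03 -0.14 0 0 -0.17" --pt "-0.02 -0.07 -0.14 0 0 -0.34" --pt "-0.04 -0.11 -0.14 0 0 -0.51" --pt "-0.06 -0.14 -0.14 0 0 -0.68" --pt "-0.08 -0.158 -0.14 0 0 -0.85"

```text
clock: 5.62
tool_pos: [0.5941, -0.1518, 0.3531]
orientation: [180.0, -0.0, -119.1]
force: [0.6, 0.4, -0.0]
opening: 0.0004
gripper_force: 0.0
```

carry_out --pt "0 0 0 0 0 -0.17" --pt "0 0 0 0 0 -0.34" --pt "0 0 0 0 0 -0.51" --pt "0 0 0 0 0 -0.68" --pt "0 0 0 0 0 -0.72" --pt "0 0 0 0 0 -0.72"

```text
clock: 6.38
tool_pos: [0.5933, -0.1503, 0.3534]
orientation: [180.0, 0.0, -78.1]
force: [-0.5, 0.3, 0.2]
opening: 0.0006
gripper_force: 0.0
```

```bash
python3 -c "
from h import *
to(.005,-.158,.1,YAW-90)
cv2.imwrite('pics/t3.png',cv2.resize(viewer.snapshot('top')[130:250,265:415,::-1],None,fx=5,fy=5))"
```

```text
[-0.0007 -0.0009  0.2534] [ 0.0003  0.0001 -0.0039] 6.375 [ 0.5933 -0.1503  0.3534] [179.98   0.   -78.12] [  4.   11.6   4.6  -0.  -83.    7.8] 0.0005764498870531783 [-0.47  0.31  0.22]
```

View pics/t3.png

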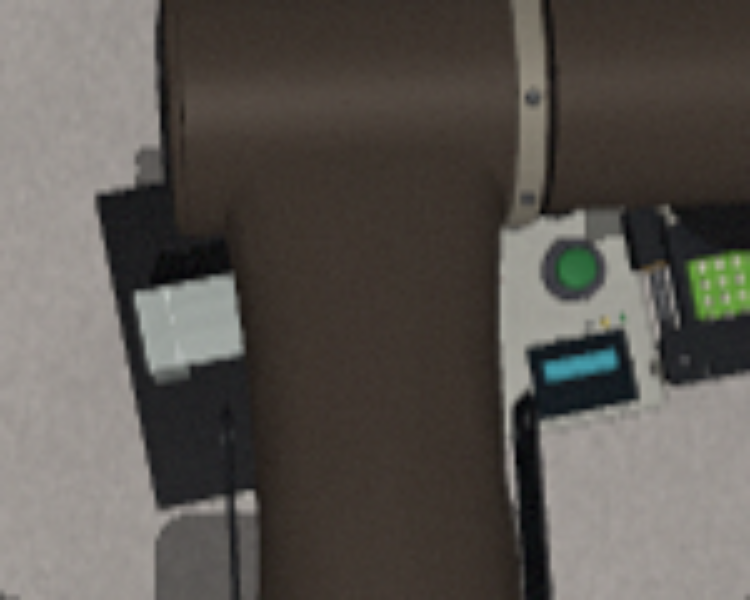

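The forearm covers the wheel and the button at (577,268) is in view. I need its height over the camera, so one more view.

```bash
python3 -c "
from h import *
cv2.imwrite('pics/s4.png',viewer.snapshot('scene')[:,:,::-1])"
```

```text
(no output)
```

View pics/s4.png

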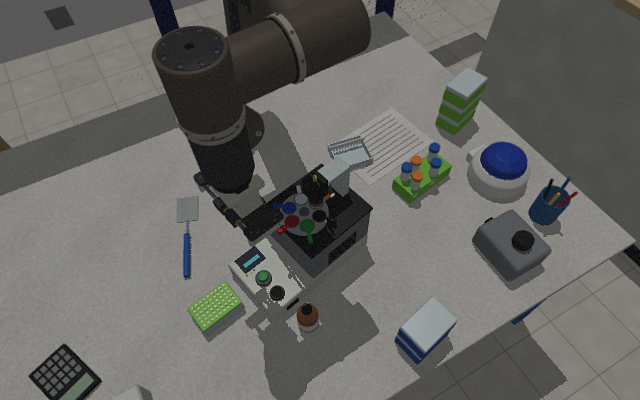

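```bash
python3 -c "
from h import *
for n in('scene','top'):
  c=viewer.camera_info(n);E=np.linalg.inv(c['extrinsics'])
  P=np.array([[.5933,-.1503,z] for z in(.35,.45,.5,.6,.65,.7,.75,.8,.85)])
  print(cv2.projectPoints(P,cv2.Rodrigues(E[:3,:3])[0],E[:3,3],c['intrinsics'],np.array([c['k1'],0,0,0]))[0].reshape(-1,2).round())"
```

```text
[[246. 224.]
 [238. 197.]
 [233. 182.]
 [222. 147.]
 [215. 126.]
 [207. 102.]
 [199.  74.]
 [188.  42.]
 [176.   5.]]
[[397. 173.]
 [405. 168.]
 [410. 164.]
 [421. 157.]
 [428. 153.]
 [435. 148.]
 [444. 142.]
 [454. 136.]
 [465. 129.]]
```

The wrist underside is at about z 0.64 now, so after the descent it should still clear the 0.334 m camera. I'll go down in stages and look before pressing.

carry_out --pt "0 -0.001 0.03 0 0 0" --pt "-0.001 -0.001 0.06 0 0 0" --pt "-0.001 -0.001 0.09 0 0 0" --pt "-0.001 -0.001 0.12 0 0 0" --pt "-0.001 -0.001 0.15 0 0 0" --pt "-0.001 -0.001 0.18 0 0 0" --pt "-0.001 -0.001 0.2 0 0 0" --pt "-0.001 -0.001 0.2 0 0 0"

```text
clock: 7.48
tool_pos: [0.5931, -0.149, 0.152]
orientation: [179.8, 0.0, -78.1]
force: [0.5, 0.7, 0.6]
opening: 0.0004
gripper_force: 0.0
```

```bash
python3 -c "
from h import *
to(.005,-.158,.1,YAW-90)
a=viewer.snapshot('scene')[20:320,150:420,::-1]; b=viewer.snapshot('top')[60:260,250:450,::-1]
cv2.imwrite('pics/s5.png',np.hstack([cv2.resize(a,(400,444)),cv2.resize(b,(400,400))[:444] if 0 else cv2.copyMakeBorder(cv2.resize(b,(400,400)),0,44,0,0,0)]))"
```

```text
[ 0.0006 -0.001   0.052 ] [ 0.0033  0.0007 -0.0041] 7.475 [ 0.5931 -0.149   0.152 ] [ 1.7981e+02  4.0000e-02 -7.8130e+01] [  4.2  18.  -13.3  -0.  -58.9   7.7] 0.00038005980236991836 [0.49 0.74 0.64]
```

View pics/s5.png

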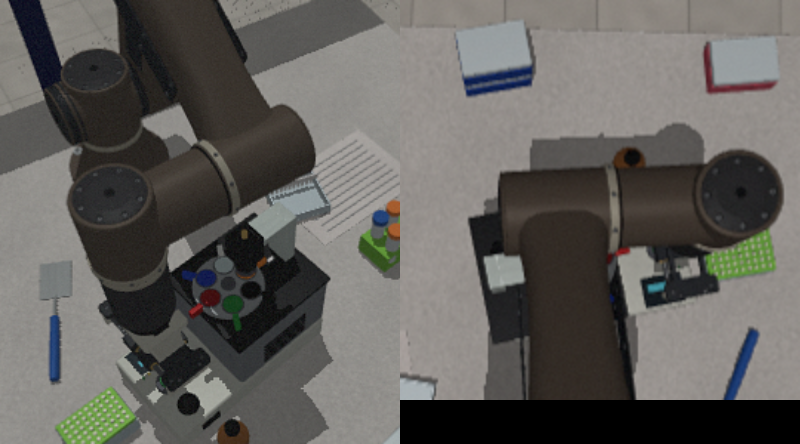

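The wheel still shows amber under the lens (tab at (258,270) in the left half). The cross-link clears the camera with room to spare, and the tool is over the button. Time to press.

carry_out --pt "0 -0.001 0.02 0 0 0" --pt "0 -0.001 0.04 0 0 0" --pt "0 -0.001 0.06 0 0 0" --pt "0 -0.001 0.067 0 0 0" --pt "0 -0.001 0.071 0 0 0" --pt "0 -0.001 0.074 0 0 0" --pt "0 -0.001 0.074 0 0 0"

```text
clock: 8.45
tool_pos: [0.5958, -0.1488, 0.0804]
orientation: [-179.9, -0.0, -78.1]
force: [0.7, -0.1, 2.3]
opening: 0.0003
gripper_force: 1.2
```

carry_out --pt "0 0 0.002 0 0 0" --pt "0 0 0.004 0 0 0" --pt "0 0 0.006 0 0 0" --pt "0 0 0.007 0 0 0" --pt "0 0 0.007 0 0 0"

```text
clock: 9.07
tool_pos: [0.596, -0.1489, 0.0759]
orientation: [-179.9, -0.1, -78.0]
force: [-8.2, 3.3, 26.1]
opening: 0.0002
gripper_force: 13.2
```

Bottomed at z 0.0759 with 26 N, so it is fully down. Release and retreat upward.

carry_out --pt "0 0 -0.004 0 0 0" --pt "0 0 -0.012 0 0 0" --pt "0 0 -0.03 0 0 0" --pt "0 0 -0.06 0 0 0" --pt "0 0 -0.1 0 0 0" --pt "0 0 -0.14 0 0 0" --pt "0 0 -0.16 0 0 0" --pt "0 0 -0.16 0 0 0"

```text
clock: 10.07
tool_pos: [0.5955, -0.1487, 0.2339]
orientation: [-179.9, -0.0, -78.1]
force: [0.4, 0.0, -0.2]
opening: 0.0004
gripper_force: 0.0
```

```bash
python3 -c "
from h import *
from plant import workorder
# compare wheel area with pre-press picture numerically: amber tab should be orange, at the +y side
s=viewer.snapshot('scene'); hsv=cv2.cvtColor(s,cv2.COLOR_RGB2HSV)
m=cv2.inRange(hsv,(5,150,60),(18,255,255)); m[:150]=0; m[260:]=0; m[:,:255]=0; m[:,385:]=0
v=np.argwhere(m)
p=w('scene',v[:,::-1],.222)-O
l=p@Ro.from_euler('z',YAW,degrees=True).as_matrix()[:2,:2]
r=np.hypot(*l.T);t=(r>.065)&(r<.086);a=np.degrees(np.arctan2(l[t,1],l[t,0]))
print(len(a),np.median(a),telemetry.get_obs()['tool_pos'],telemetry.get_obs()['force'])
"
```

```text
22 86.93474245633945 [ 0.59477349 -0.14862787  0.23240959] [-0.04330776 -0.59933798  0.27177029]
```

The amber tab measures about 87° against a nominal 90°, so the wheel is clicked in, and the robot touches nothing.

```bash
python3 -c "
from plant import workorder
print(workorder.close_job())"
```

```text
the job is handed in; nothing more can be done
None
```

The job is handed in: the amber filter is clicked in under the lens, and after that the capture button was pressed fully down and released, at about 10 s on the clock; the judge returned no verdict.

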